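# Hold the emergency lid release of a microcentrifuge down with its pin

### The job

The bench centrifuge has lost power with its lid locked. Take the release pin (the thin steel rod with the stout black handle) out of the tube rack, put it rod first down the emergency release hole in the centrifuge's front deck and push the sprung button at the bottom all the way down, so that the lid springs ajar. Finish while still gripping the pin and holding the button fully down, so that I can lift the lid, and leave the other things on the bench and in the rack where they are.

Things in the scene. Friction and masses are not known exactly. Their poses are not given: they have to be found in the camera images.
- pin: Release pin, upright in one of the rack's three middle-row places. Origin at the rod's tip, z along it to the handle. Steel rod 5 mm thick, 0 to 60 mm; black collar 22 mm across, 60 to 64 mm, resting on the rack's top; round black plastic handle 16 mm thick, 64 to 134 mm, free above. About 50 g. Its yaw is of no account.
- pin_grip (a point): Middle of the pin's handle, on its axis, 99 mm from the tip: where to grip it.
- rack: White tube rack, fixed, 68 (x) by 210 (y) by 66 mm high, origin at the centre of its underside. Three open 13 mm places in the middle row at y = -60, 0, +60 mm hold pin, marker and pestle in any order; tube caps stand 4 mm above the top in the outer rows, at x = +-23 mm. Fingers that close along the rack's x stay clear of the neighbouring tools.
- centrifuge: Light grey bench microcentrifuge, fixed, 240 deep (x), 225 wide (y), 130 mm high, origin at the centre of its underside, front to its -x. Its front 70 mm (x -120 to -50 mm) is a level deck 95 mm above the bench with display, two 10 mm high knobs (y = 55 and 90 mm), flat keys and, at the -y end, the release hole. Behind it is the lid, 130 mm high, with a clear window.
- release_hole (a point): Centre of the mouth of the emergency release hole, level with the deck, 95 mm above the bench, at x = -97 mm, y = -75 mm of the centrifuge. A round vertical hole 13 mm in diameter, its rim slightly chamfered, with a thin dark rubber rim (22 mm across, under 2 mm high) about it. The only open hole in the deck.
- release (a joint): Travel of the sprung release button, m: 0 up, 0.008 fully down. A grey plunger 10.6 mm across at the bottom of the hole, its top 22 mm below the mouth when up, 30 mm when down. It takes 3 N to start and about 6 N at the bottom, a hard stop; by 5 mm it has freed the lid. Let go, it springs up again, about halfway once the lid is ajar.
- lid_edge (a point): Middle of the lid's upper front edge, 130 mm above the bench while the lid is shut and caught. The lid is hinged at its rear; when the button frees it a spring lifts it by itself until this edge stands about 150 mm above the bench, and it stays ajar.
- marker: Marker pen standing in the rack, 12 mm thick, 136 mm long, white with a grey cap; origin at its lower end. To be left in the rack.
- pestle: Short white plastic tube pestle hanging in the rack by its 20 mm wide, 20 mm high head; origin at its lower end. To be left in the rack.
- tip_box: Open box of pipette tips, 86 x 122 x 60 mm, origin at the centre of its underside. Bystander.
- pipette: Micropipette lying on the bench, 240 mm long, 33 mm thick, origin under its middle. Bystander.
- bung: Small dark rubber bung from the release hole, 17 mm across, 14 mm high, left lying on the centrifuge's deck near the lid; origin at the centre of its underside. Bystander.
- wash_bottle: White bottle 68 mm across, 170 mm high, origin at the centre of its underside. Bystander.
- timer: Flat white lab timer 66 x 66 x 18 mm, origin at the centre of its underside. Bystander.
- beaker: Glass beaker 68 mm across, 85 mm high, origin at the centre of its underside. Bystander.

How it is judged:
By the outcome, as a careful person would: the job done as asked, in the order asked, and still so for the second after the job is handed in, while the arm keeps its last pose, push and grip.
It also fails if it takes over 38 s, if anything falls off the work surface, if the arm or the gripper's body presses on something with over 40 N, if the wrist force passes 120 N, or if a joint passes its speed limit or range.

### The arm

A 7-joint arm with a two-finger parallel gripper is mounted at the origin on the work surface. World frame = base frame: x ahead of the robot, y to its left, z up, the work surface at z = 0. Lengths are in m, angles in rad, forces in N, time in s.
With the tool pointing down it reaches from about 0.35 to 0.9 m from the base axis. Payload 8.1 kg.
Tool frame: the origin (TCP) lies at the very end of the fingers, on their centre line; the grasp point (between the pads) lies 19 mm behind it (grasp_offset is the distance from the TCP to the grasp point, in m); z points along the fingers, y is the line along which they close (so a half turn about z gives the same grasp; the last joint's range is limited). The gripper opens to 92 mm and grips with 3 to 60 N. Pads are 19 mm wide; open, the fingers measure 130 mm over their backs; the gripper's body (75 mm by 190 mm) begins 47 mm behind the grasp point.
Start: joints at [1.197, 0.434, 0.025, 1.573, -0.012, 1.134, -0.075], TCP at [0.167, -0.602, 0.227] pointing down, gripper open.
Joint ranges: [-2.62, 2.62], [-0.44, 2.09], [-1.27, 1.32], [0.08, 2.57], [-1.32, 4.46], [0.12, 2], [-2.74, 2.74]. Speed limits (rad/s): [2.22, 2.22, 3.01, 3.01, 3.14, 3.14, 3.14].

### API

Orientations are given as a rotation vector (axis times angle).
In Python, from cell import observe, get_image, camera_params, sign_off, silhouettes, grasp_offset gives the robot as it stands. The module is installed in compiled form; this text tells all that it offers.
- The arm moves only by the tool jog_arm, never from a script. Its argument "motion" is a list that holds one entry, the list of rows, each a list of 7 numbers: the shift along the tool's x, y, z in m, then the turn, a rotation vector about the tool's x, y, z in rad, then the closure, from -1 (fully open) to 1 (shut), so that 0 is half open. In form: [[[dx, dy, dz, wx, wy, wz, hand], ...]]. A call has 1 to 10 rows; each row is the pose to reach, as a shift and turn from the pose commanded when the call began, along the tool's axes at that moment; what a row does not reach only later rows make up. A row lasts 1/12 s, in which the tool goes at most 41.7 mm and 7.16 degrees, less where a joint would pass 70% of its speed; a pose out of reach is approached as far as the arm can. A call with a gripper value outside its range is refused whole. The fingers move at their own pace and stop on an object; "force" is the grip in N (left out, the last holds). Time passes only in rows, so rows that repeat a pose let the fingers close. It gives the time, the measured TCP pose, the force, the opening and the grip force at its end, in the units of the state.
- observe(): the state, without advancing time (a new reading comes with each control period).
- get_image(name): name is "scene" or "top" or "wrist"; returns the picture (480x640x3 uint8, red, green, blue); there is no depth.
- camera_params(name): a dict with "vertical_fov" (degrees; the focal length in pixels is half the picture's height over the tangent of half this angle, whatever the lens; pixels are square), "cx", "cy" (the principal point, pixels), "dist_coeffs" ([k1, k2, p1, p2, k3] as OpenCV has them; the pictures are not rectified), "T" (4x4, takes a point from camera to world coordinates). Camera axes: x right, y down, z forward; pixel columns grow to the right and rows downward; lengths in m; the calibration is good to about 2 mm. A picture is of the moment at which its call begins: read the wrist's pose just before it. camera_params takes no time and is no camera call; for the wrist camera it gives the pose at the moment of the call.
- sign_off(): hands the job in; it is judged then, once.
Trained networks look in the newest picture that a camera, given by its name, has taken for a name from the list of things; names that differ only in an ending like _2 or _b are one class to them, and where a whole thing is asked for, a point or a joint stands for the part that bears it (a point fixed in the world has none). Each returns a list of dicts, best first, with "p" (0 to 1); they miss things now and then, are a little off and sometimes report something else, mostly with a low value. They report only what shows in the picture. A call takes as long as a camera call.
- silhouettes(query, camera): "mask" (480x640 bool, what is visible of it) and "pixel" ([column, row] in pixels, amid what is visible of it).
The state is a dict: "clock": time; "joints": joint angles; "dq": joint speeds; "joint_efforts": joint torques, N m; "position": TCP position; "ee_rot": TCP orientation; "force": force on the tool from outside, world axes, zero at the start; "ft_torque": the same for the moment, N m; "width": opening from 0.0 (shut) to 1.0 (fully open); "gripper_force": force on a finger pad.
Only numpy, scipy, OpenCV 4.12 (cv2) and the standard library are available. Lean on these libraries where they do the work, as an engineer would, in place of code of your own. Each camera call takes 0.05 s, during which the arm holds its last target. There are 200 camera calls.

## Working session

There is one attempt and no reset: what is moved stays moved. The work goes in short steps, Python scripts to look and compute and a tool call to move; the robot and the scene stay as the last step left them, time stands still between calls to the robot, and variables do not carry over. Pictures are saved under pics/ and viewed, at most 10 in all, crops included, and the job is handed in when it is done.

Besides the shell and the picture viewer there is one more tool, called as a command line: name --argument value ..., lists and objects as JSON in quotes. jog_arm: Moves the arm, as the interface text tells. Its arguments: {"type":"object","properties":{"motion":{"type":"array"},"force":{"type":"number"}},"required":["motion"]}

```bash
mkdir -p pics
cat > h.py <<'E'
import numpy as np, cv2
from cell import *
def K(c):
    f=240/np.tan(np.radians(c['vertical_fov'])/2)
    return np.array([[f,0,c['cx']],[0,f,c['cy']],[0,0,1.]])
def ray(c,px):
    u=cv2.undistortPoints(np.array([[px]],float),K(c),np.array(c['dist_coeffs'],float))[0,0]
    T=np.array(c['T']); d=T[:3,:3]@np.array([u[0],u[1],1]); return T[:3,3],d/np.linalg.norm(d)
def atz(c,px,z):
    o,d=ray(c,px); return o+d*(z-o[2])/d[2]
def proj(c,P):
    T=np.linalg.inv(np.array(c['T'])); 
    return cv2.projectPoints(np.atleast_2d(np.array(P,float)),cv2.Rodrigues(T[:3,:3])[0],T[:3,3],K(c),np.array(c['dist_coeffs'],float))[0][:,0]
def save(n,img): cv2.imwrite('pics/'+n,img[:,:,::-1])
E
python3 - <<'E'
from h import *
s=observe(); print(s)
print(grasp_offset if not callable(grasp_offset) else grasp_offset())
for n in ['top','scene']:
    im=get_image(n); save(n+'0.png',im); c=camera_params(n); print(n,c['vertical_fov'],np.round(c['T'],3).tolist())
    for q in ['pin','rack','centrifuge','release_hole','marker','pestle']:
        for r in silhouettes(q,n)[:2]:
            m=r['mask']; ys,xs=np.nonzero(m); print(q,round(r['p'],2),np.round(r['pixel']),m.sum(),(xs.min(),xs.max(),ys.min(),ys.max()) if len(xs) else '')
E
```

```text
{'clock': 0.0, 'joints': array([ 1.19737308,  0.43522968,  0.024954  ,  1.57409746, -0.01159183,
        1.13398932, -0.07510165]), 'dq': array([ 9.97211689e-04,  3.89823920e-04, -9.56244437e-04,  3.12468939e-04,
       -1.53757370e-03,  7.24523885e-05, -7.11510668e-04]), 'joint_efforts': array([ 7.56671452e-04, -6.67838502e+01,  9.85663645e-01, -3.14458251e+01,
       -6.03277353e-02,  4.29204851e-02,  1.71733204e-04]), 'position': array([ 0.16701916, -0.60174048,  0.22594045]), 'ee_rot': array([-3.11131998e+00, -4.23822524e-01,  5.55580361e-04]), 'force': array([-0.99207074,  0.14741937, -0.59058533]), 'ft_torque': array([ 0.02800024, -0.03148175, -0.02814384]), 'gripper_force': 0.0, 'width': 0.9980886965396187}
0.0188
top 48.17269640677572 [[0.019, -0.98, 0.199, 0.322], [-1.0, -0.019, -0.001, 0.042], [0.004, -0.199, -0.98, 1.263], [0.0, 0.0, 0.0, 1.0]]
pin 0.7 [485. 248.] 129 (np.int64(478), np.int64(493), np.int64(241), np.int64(253))
rack 0.97 [450. 259.] 2727 (np.int64(405), np.int64(503), np.int64(232), np.int64(282))
centrifuge 0.93 [276. 192.] 11127 (np.int64(214), np.int64(
[... 656 characters left out ...]
(np.int64(138), np.int64(242), np.int64(276), np.int64(375))
rack 0.55 [166. 321.] 312 (np.int64(159), np.int64(173), np.int64(298), np.int64(333))
centrifuge 0.86 [391. 260.] 12354 (np.int64(316), np.int64(465), np.int64(206), np.int64(327))
centrifuge 0.31 [289. 360.] 1127 (np.int64(268), np.int64(314), np.int64(340), np.int64(380))
release_hole 0.61 [390. 260.] 12190 (np.int64(317), np.int64(465), np.int64(206), np.int64(327))
marker 0.61 [178. 412.] 1983 (np.int64(157), np.int64(199), np.int64(384), np.int64(443))
marker 0.53 [188. 297.] 221 (np.int64(184), np.int64(194), np.int64(282), np.int64(313))
pestle 0.7 [212. 292.] 122 (np.int64(206), np.int64(216), np.int64(284), np.int64(296))
```

View pics/top0.png

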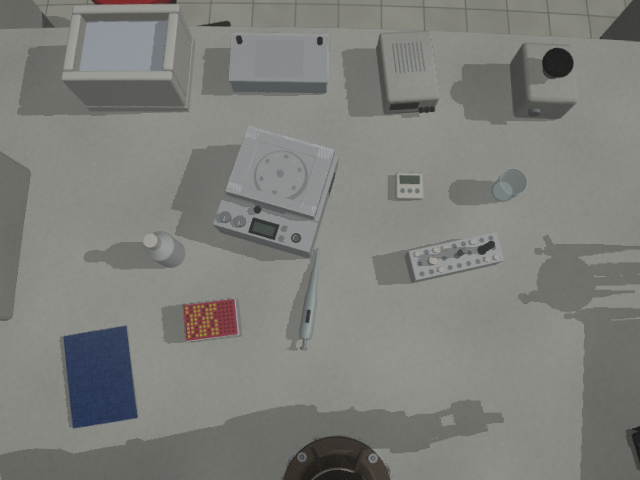

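View pics/scene0.png

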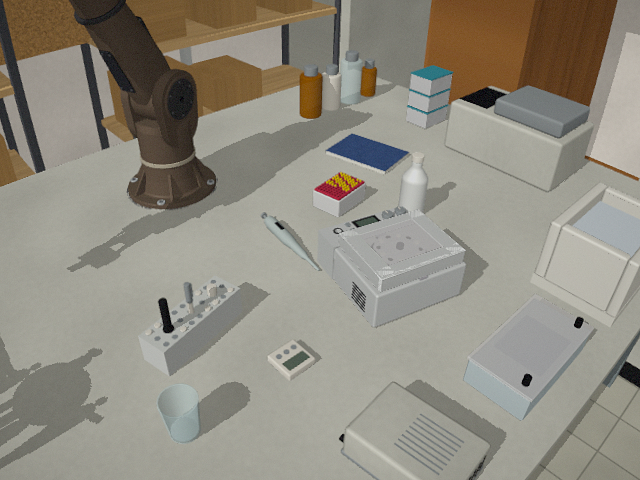

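The top view shows the black pin at (485,247) in the rack's right-hand (−y) place and the release hole near (296,238) on the deck. In the scene view the pin's handle runs from (163,300) to (168,330), and the hole is near (338,231).

Run:
```python
from h import *
ct=camera_params('top'); cs=camera_params('scene')
T=cv2.imread('pics/top0.png'); S=cv2.imread('pics/scene0.png')
# pin handle: dark blobs
for im,c,(x0,x1,y0,y1) in [(T,ct,(470,500,232,262)),(S,cs,(152,180,290,342))]:
    g=im[y0:y1,x0:x1].max(2)<60; ys,xs=np.nonzero(g); ys=ys+y0; xs=xs+x0
    print(len(xs),xs.mean(),ys.mean(),xs.min(),xs.max(),ys.min(),ys.max())
    print('mid z.105',atz(c,[xs.mean(),ys.mean()],.105))
print('scene handle top', atz(cs,[163,299],.140))
print('hole top',atz(ct,[296,238],.095),'scene',atz(cs,[338,231],.095))
get_image('top')
for q,z in [('rack',.066),('centrifuge',.1)]:
    m=silhouettes(q,'top')[0]['mask'].astype(np.uint8)
    k=cv2.findContours(m,0,2)[0]; k=max(k,key=len)[:,0]
    P=np.array([atz(ct,p,z)[:2] for p in k.astype(float)]).astype(np.float32)
    r=cv2.minAreaRect(P); print(q,r)
big=np.hstack([cv2.resize(T[220:265,270:330],(400,300),interpolation=2),cv2.resize(S[210:255,310:370],(400,300),interpolation=2)])
cv2.imwrite('pics/crop1.png',big)
```

```text
114 485.53508771929825 247.19298245614036 478 494 241 253
mid z.105 [ 0.54308098 -0.31811096  0.105     ]
284 165.30633802816902 315.8169014084507 159 173 298 332
mid z.105 [ 0.55031113 -0.32384074  0.105     ]
scene handle top [ 0.54531385 -0.31937794  0.14      ]
hole top [0.55773333 0.10207501 0.095     ] scene [0.56135251 0.10005658 0.095     ]
rack ((0.52687668800354, -0.2567797303199768), (0.07511802017688751, 0.22189709544181824), 12.899526596069336)
centrifuge ((0.6682918667793274, 0.147832453250885), (0.23240311443805695, 0.2637987434864044), 74.31948852539062)
```

View pics/crop1.png

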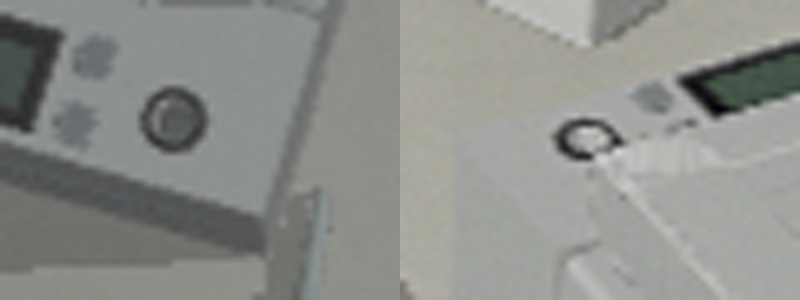

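The crop confirms it: the open hole with its dark rim is at top (296,238) and scene (338,231). Estimates are pin ≈ (0.545, −0.318) and hole ≈ (0.559, 0.101), with the rack yawed about 13°. Moving above the pin.

jog_arm --motion '[[[0.04,-0.016,0,0,0,-0.12,-1],[0.08,-0.032,0,0,0,-0.24,-1],[0.12,-0.048,0,0,0,-0.36,-1],[0.16,-0.064,0,0,0,-0.48,-1],[0.2,-0.08,0,0,0,-0.6,-1],[0.235,-0.095,0,0,0,-0.72,-1],[0.27,-0.11,0,0,0,-0.84,-1],[0.305,-0.125,0,0,0,-0.96,-1],[0.34,-0.14,0,0,0,-1.08,-1],[0.36,-0.15,0,0,0,-1.2,-1]]]'

```text
clock: 1.68
position: [0.4776, -0.3575, 0.2271]
ee_rot: [2.319, 2.119, 0.004]
force: [0.4, 0.2, 0.3]
width: 1.0
gripper_force: 0.0
```

```bash
cat >> h.py <<'E'
from scipy.spatial.transform import Rotation as R
def delta(target,yaw):
    "tool-frame shift & turn to world TCP target, tool y at yaw(deg), straight down"
    s=observe(); r=R.from_rotvec(s['ee_rot']); y=np.radians(yaw)
    Y=np.array([np.cos(y),np.sin(y),0]); Z=np.array([0,0,-1.]); X=np.cross(Y,Z)
    rt=R.from_matrix(np.c_[X,Y,Z])
    print('t',s['clock'],'pos',np.round(s['position'],4),'j',np.round(s['joints'],2),'w',round(s['width'],3))
    print('shift',np.round(r.inv().apply(np.array(target)-s['position']),4),'turn',np.round((r.inv()*rt).as_rotvec(),3))
E
python3 -c "
from h import *
delta([.545,-.318,.22],12.9)"
```

```text
t 1.6833 pos [ 0.4776 -0.3575  0.2271] j [ 0.8   0.42 -0.35  1.62  0.15  1.13  0.33] w 1.0
shift [0.0454 0.0635 0.0073] turn [ 0.002 -0.001 -0.315]
```

jog_arm --motion '[[[0.018,0.025,0.003,0,0,-0.11,-1],[0.036,0.05,0.006,0,0,-0.22,-1],[0.045,0.0635,0.007,0,0,-0.315,-1],[0.045,0.0635,0.007,0,0,-0.315,-1]]]'

```text
clock: 2.02
position: [0.5451, -0.3192, 0.2193]
ee_rot: [-1.957, -2.458, -0.005]
force: [-0.1, 0.4, -0.4]
width: 1.002
gripper_force: 0.0
```

Run:
```python
from h import *
delta([.545,-.318,.22],12.9)
c=camera_params('wrist'); im=get_image('wrist')
T=np.array(c['T']); print(c['vertical_fov'],np.round(T,3).tolist())
for r in silhouettes('pin','wrist')[:2]:
    m=r['mask']; ys,xs=np.nonzero(m); print(r['p'],r['pixel'],m.sum(),xs.min(),xs.max(),ys.min(),ys.max())
pt=proj(c,[[.545,-.318,.140],[.545,-.318,.07],[.545,-.318,.066]]); print(pt)
v=im.copy()
for p in pt: cv2.circle(v,tuple(int(a) for a in p),4,(255,0,0),1)
save('w1.png',v); save('w1raw.png',im)
```

```text
t 2.0167 pos [ 0.5451 -0.3192  0.2193] j [ 0.73  0.49 -0.42  1.54  0.21  1.16  0.49] w 1.002
shift [ 0.0012  0.0002 -0.0007] turn [ 0.002 -0.002  0.001]
65.63583050985146 [[0.975, 0.213, 0.071, 0.527], [0.224, -0.929, -0.295, -0.239], [0.003, 0.303, -0.953, 0.377], [0.0, 0.0, 0.0, 1.0]]
0.84 [319.3, 233.6] 1027 307 331 211 261
[[319.16549819 246.78166056]
 [319.12620143 220.22269917]
 [319.12446303 219.03841046]]
```

View pics/w1.png

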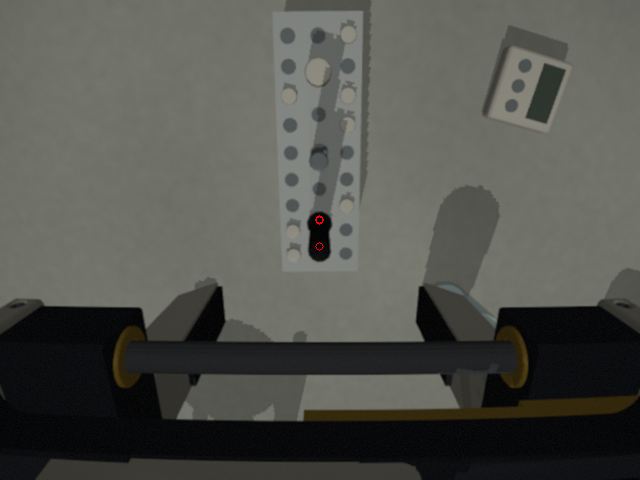

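The wrist view shows the pin on the projected axis: handle top near (319,249), collar near (319,222). The column match is exact and the row is about 2 mm off along the pad width, which doesn't matter for the grip. Descending and closing.

jog_arm --motion '[[[0,0,0.03,0,0,0,-0.5],[0,0,0.06,0,0,0,-0.3],[0,0,0.09,0,0,0,-0.3],[0,0,0.115,0,0,0,-0.3],[0,0,0.133,0,0,0,-0.3],[0,0,0.133,0,0,0,-0.3],[0,0,0.133,0,0,0,0.2],[0,0,0.133,0,0,0,0.6],[0,0,0.133,0,0,0,1],[0,0,0.133,0,0,0,1]]]' --force 30

```text
clock: 2.95
position: [0.5423, -0.3236, 0.0884]
ee_rot: [1.97, 2.444, 0.0]
force: [-0.7, -1.1, 0.3]
width: 0.41
gripper_force: 0.0
```

jog_arm --motion '[[[0,0,0,0,0,0,1],[0,0,0,0,0,0,1],[0,0,0,0,0,0,1],[0,0,0,0,0,0,1],[0,0,0,0,0,0,1],[0,0,0,0,0,0,1]]]' --force 35

```text
clock: 3.45
position: [0.5419, -0.3231, 0.0871]
ee_rot: [1.97, 2.446, 0.0]
force: [0.4, 0.7, 4.2]
width: 0.166
gripper_force: 35.0
```

jog_arm --motion '[[[0,0,-0.01,0,0,0,1],[0,0,-0.025,0,0,0,1],[0,0,-0.045,0,0,0,1],[0,0,-0.065,0,0,0,1],[0,0,-0.085,0,0,0,1],[0,0,-0.11,0,0,0,1],[0,0,-0.14,0,0,0,1],[0,0,-0.165,0,0,0,1],[0,0,-0.165,0,0,0,1]]]'

```text
clock: 4.2
position: [0.5438, -0.3236, 0.258]
ee_rot: [1.965, 2.441, 0.003]
force: [0.7, 0.2, 0.2]
width: 0.17
gripper_force: 35.0
```

Run:
```python
from h import *
print(observe()['force'],observe()['gripper_force'])
delta([.559,.101,.25],12.9)
```

```text
[0.74515345 0.18376595 0.20728391] 34.99665677547455
t 4.2 pos [ 0.5438 -0.3236  0.258 ] j [ 0.73  0.46 -0.42  1.49  0.2   1.23  0.5 ] w 0.17
shift [0.4116 0.1054 0.0066] turn [ 0.006  0.005 -0.01 ]
```

jog_arm --motion '[[[0.02,0.005,0,0,0,0,1],[0.055,0.014,0,0,0,0,1],[0.095,0.024,0,0,0,0,1],[0.135,0.034,0,0,0,0,1],[0.175,0.044,0,0,0,0,1],[0.215,0.055,0,0,0,0,1],[0.255,0.065,0,0,0,0,1],[0.295,0.075,0,0,0,0,1],[0.335,0.085,0,0,0,0,1],[0.37,0.095,0,0,0,0,1]]]'

```text
clock: 5.03
position: [0.5546, 0.0615, 0.252]
ee_rot: [-1.969, -2.448, 0.0]
force: [1.0, 0.5, -0.6]
width: 0.163
gripper_force: 35.0
```

Run:
```python
from h import *
delta([.559,.101,.23],12.9)
```

```text
t 5.0333 pos [0.5546 0.0615 0.252 ] j [ 0.21  0.36 -0.55  1.67  0.2   1.17 -0.18] w 0.163
shift [0.0376 0.0128 0.022 ] turn [-0.    -0.    -0.009]
```

jog_arm --motion '[[[0.02,0.007,0.01,0,0,0,1],[0.038,0.013,0.022,0,0,0,1],[0.038,0.013,0.022,0,0,0,1],[0.038,0.013,0.022,0,0,0,1]]]'

```text
clock: 5.37
position: [0.5593, 0.0996, 0.2291]
ee_rot: [-1.966, -2.448, 0.002]
force: [0.9, -1.2, 0.1]
width: 0.164
gripper_force: 35.0
```

Run:
```python
from h import *
delta([.559,.101,.23],12.9)
c=camera_params('wrist'); w=get_image('wrist'); s=get_image('scene'); t=get_image('top')
save('w2.png',w); save('s2.png',s); save('t2.png',t)
p=observe()['position']; cs=camera_params('scene')
print('hole w',proj(c,[.559,.101,.095]),'tip w',proj(c,p-[0,0,.08]))
print('hole s',proj(cs,[.559,.101,.095]),'tip s',proj(cs,p-[0,0,.08]),'top',proj(cs,p+[0,0,.054]))
S=cv2.resize(s[165:265,280:400],(480,400),interpolation=2)
W=cv2.resize(w[140:440,200:440],(320,400))
save('c2.png',np.hstack([S,W]))
```

```text
t 5.3667 pos [0.5593 0.0996 0.2291] j [ 0.13  0.4  -0.56  1.67  0.23  1.13 -0.27] w 0.164
shift [ 0.0015  0.     -0.0009] turn [-0.002 -0.    -0.008]
hole w [[319.65441003 224.29126772]] tip w [[320.20186379 251.87219196]]
hole s [[337.55382212 230.35976335]] tip s [[337.7966474  210.47121801]] top [[340.55872907 154.71534992]]
```

View pics/c2.png

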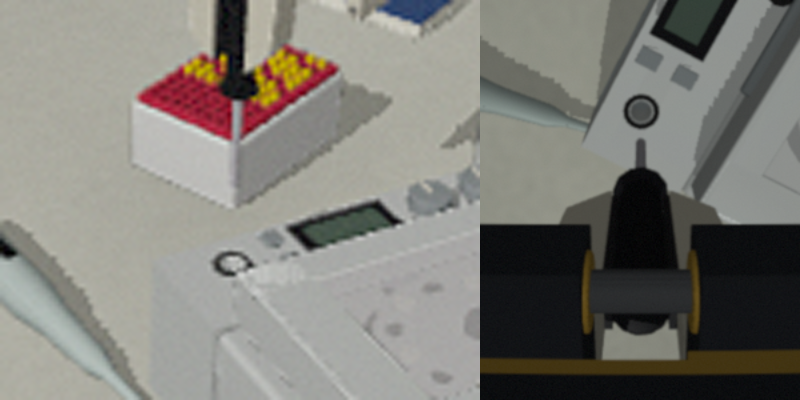

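The close view shows the hole at wrist (320.7,223.3) and scene (338,231), and the rod tip at wrist (320.6,245.5) and scene (339,216). Triangulating both.

Run:
```python
from h import *
from scipy.optimize import least_squares as ls
c=camera_params('wrist'); cs=camera_params('scene'); p=observe()['position']; print(p)
def tri(w,s):
    r=ls(lambda P:np.r_[proj(c,P)[0]-w,proj(cs,P)[0]-s],p-[0,0,.08]); return r.x,r.fun
print('tip',tri([320.6,245.5],[339,216])); print('hole',tri([320.7,223.3],[338.1,230.9]))
print('hole by z, wrist',atz(c,[320.7,223.3],.095),'scene',atz(cs,[338.1,230.9],.095))
for z in (.14,.145,.149): print('tip z',z,atz(c,[320.6,245.5],z),atz(cs,[339,216],z))
w=cv2.imread('pics/w2.png'); s=cv2.imread('pics/s2.png')
a=cv2.resize(w[205:285,290:350],(450,600),interpolation=2); b=cv2.resize(s[175:240,322:357],(323,600),interpolation=2)
cv2.imwrite('pics/c3.png',np.hstack([a,b]))
```

```text
[0.56035928 0.09716371 0.23008388]
tip (array([0.56211897, 0.09529722, 0.13839978]), array([ 0.44524768, -0.22741744, -1.47371351, -0.33816012]))
hole (array([0.56114015, 0.09954491, 0.09557964]), array([ 0.10863015, -0.05585972, -0.32254986, -0.06545403]))
hole by z, wrist [0.56109892 0.09932398 0.095     ] scene [0.5612322  0.10048424 0.095     ]
tip z 0.14 [0.56172769 0.09559757 0.14      ] [0.56672462 0.09508424 0.14      ]
tip z 0.145 [0.56135578 0.09726399 0.145     ] [0.57175495 0.08979579 0.145     ]
tip z 0.149 [0.56105826 0.09859713 0.149     ] [0.57577922 0.08556503 0.149     ]
```

View pics/c3.png

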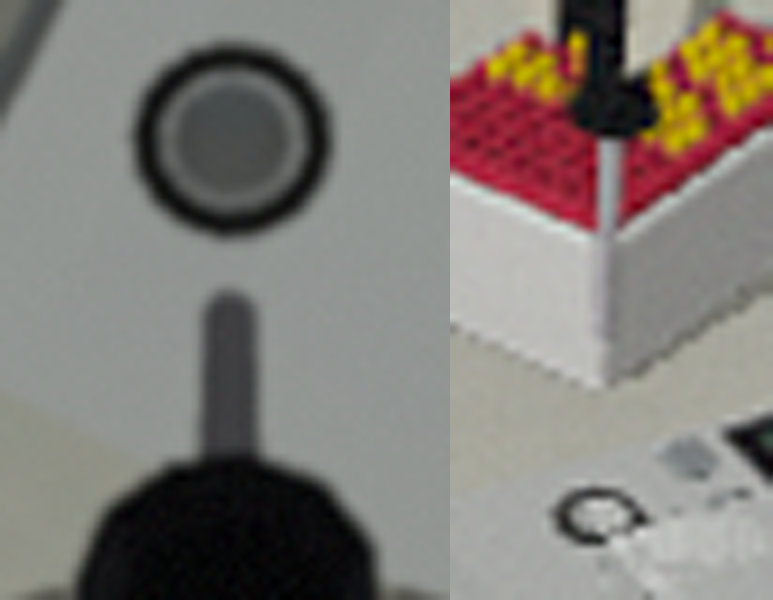

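jog_arm --motion '[[[0.001,0,0.01,0,0,0,1],[0.002,0,0.02,0,0,0,1],[0.002,0,0.03,0,0,0,1],[0.002,0,0.03,0,0,0,1],[0.002,0,0.03,0,0,0,1]]]'

```text
clock: 5.93
position: [0.5591, 0.1001, 0.1986]
ee_rot: [-1.97, -2.446, 0.003]
force: [-0.3, 0.6, 0.1]
width: 0.168
gripper_force: 35.0
```

Run:
```python
from h import *
P=[]
for i in range(4):
    c=camera_params('wrist'); w=get_image('wrist'); P.append(observe()['position'])
s=get_image('scene'); P=np.array(P); print(np.round(P,4))
p=P.mean(0); print('tip pred',proj(c,p-[0,0,.08]),'hole pred',proj(c,[.561,.0995,.095]))
save('w4.png',w); save('s4.png',s)
a=cv2.resize(w[205:285,290:350],(450,600),interpolation=2); b=cv2.resize(s[185:245,322:357],(350,600),interpolation=2)
save('c4.png',np.hstack([a,b]))
```

```text
[[0.5595 0.1004 0.1993]
 [0.5598 0.1006 0.1997]
 [0.5599 0.1006 0.2   ]
 [0.56   0.1007 0.2001]]
tip pred [[318.8983048  247.79618629]] hole pred [[320.23149771 238.53415014]]
```

View pics/c4.png

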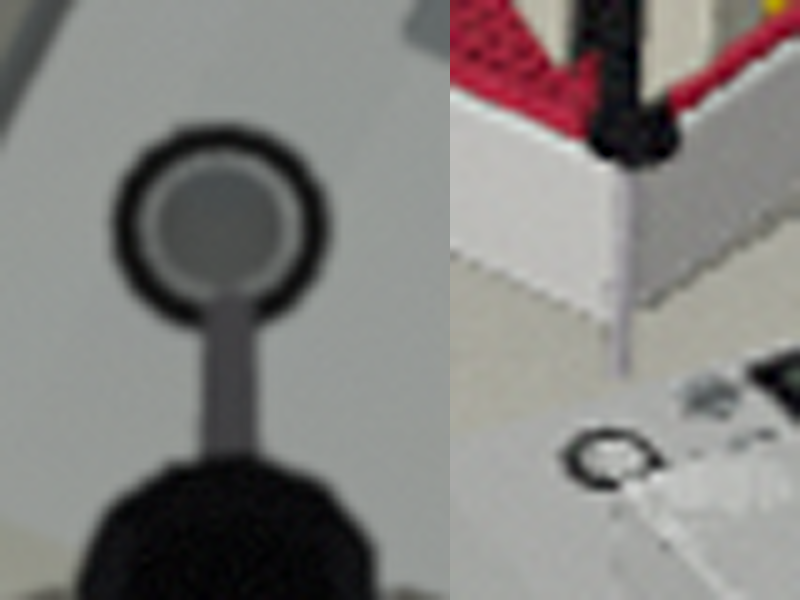

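Tip at wrist (320.7,247) and scene (339.3,222.8), hole at wrist (319.3,235.3) and scene (338.2,230.8). The tip is about 20 mm above the deck and 1–2 mm off the hole axis, inside the 4 mm clearance. Correcting and entering the hole.

jog_arm --motion '[[[0.0015,-0.001,0.004,0,0,0,1],[0.0015,-0.001,0.008,0,0,0,1],[0.0015,-0.001,0.013,0,0,0,1],[0.0015,-0.001,0.018,0,0,0,1],[0.0015,-0.001,0.022,0,0,0,1],[0.0015,-0.001,0.026,0,0,0,1],[0.0015,-0.001,0.03,0,0,0,1],[0.0015,-0.001,0.03,0,0,0,1]]]'

```text
clock: 6.85
position: [0.558, 0.1017, 0.1687]
ee_rot: [-1.97, -2.446, 0.002]
force: [0.0, 0.3, -0.1]
width: 0.164
gripper_force: 35.0
```

Run:
```python
from h import *
F=[];P=[]
for i in range(3):
    w=get_image('wrist'); o=observe(); F.append(o['force']);P.append(o['position'])
print(np.round(F,1).tolist(),np.round(P,4).tolist())
s=get_image('scene')
a=cv2.resize(w[205:285,290:350],(450,600),interpolation=2); b=cv2.resize(s[185:245,322:357],(350,600),interpolation=2)
save('c5.png',np.hstack([a,b]))
```

```text
[[-0.6, -0.0, -0.7], [-0.2, 0.1, -0.5], [-0.6, -1.1, 0.0]] [[0.5581, 0.1017, 0.1692], [0.5583, 0.1018, 0.1695], [0.5585, 0.1019, 0.1698]]
```

View pics/c5.png

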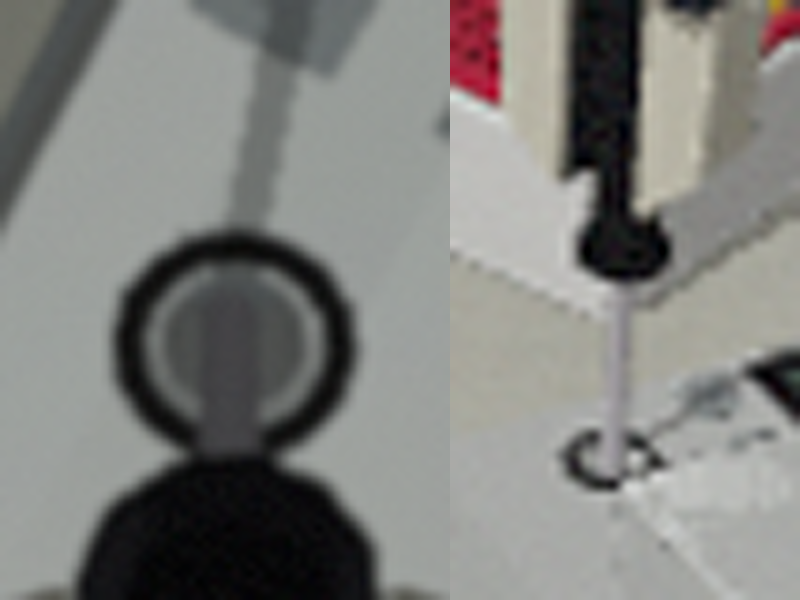

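The rod is inside the rim in both views (hole at scene (338,231)), with no contact force. Pushing on down in small steps.

jog_arm --motion '[[[0,0,0.003,0,0,0,1],[0,0,0.006,0,0,0,1],[0,0,0.009,0,0,0,1],[0,0,0.012,0,0,0,1],[0,0,0.014,0,0,0,1],[0,0,0.016,0,0,0,1],[0,0,0.016,0,0,0,1]]]' --force 55

```text
clock: 7.63
position: [0.5584, 0.1019, 0.1536]
ee_rot: [-1.97, -2.447, 0.0]
force: [-1.5, -0.1, 1.9]
width: 0.163
gripper_force: 55.0
```

jog_arm --motion '[[[0,0,0.001,0,0,0,1],[0,0,0.002,0,0,0,1],[0,0,0.002,0,0,0,1]]]'

```text
clock: 7.88
position: [0.5585, 0.1019, 0.1522]
ee_rot: [1.97, 2.447, 0.0]
force: [-2.0, -0.2, 6.2]
width: 0.164
gripper_force: 55.0
```

jog_arm --motion '[[[0,0,0.001,0,0,0,1],[0,0,0.002,0,0,0,1],[0,0,0.002,0,0,0,1]]]'

```text
clock: 8.13
position: [0.5585, 0.1019, 0.1502]
ee_rot: [1.97, 2.447, 0.0]
force: [-1.3, -0.5, 7.3]
width: 0.167
gripper_force: 55.0
```

jog_arm --motion '[[[0,0,0.001,0,0,0,1],[0,0,0.002,0,0,0,1],[0,0,0.002,0,0,0,1]]]'

```text
clock: 8.38
position: [0.5584, 0.1019, 0.1478]
ee_rot: [1.97, 2.447, 0.0]
force: [-1.1, 0.6, 4.5]
width: 0.164
gripper_force: 55.0
```

jog_arm --motion '[[[0,0,0.001,0,0,0,1],[0,0,0.002,0,0,0,1],[0,0,0.002,0,0,0,1]]]'

```text
clock: 8.63
position: [0.5585, 0.1019, 0.1458]
ee_rot: [1.97, 2.447, 0.0]
force: [-1.0, -1.2, 5.5]
width: 0.162
gripper_force: 55.0
```

jog_arm --motion '[[[0,0,0.001,0,0,0,1],[0,0,0.0015,0,0,0,1],[0,0,0.0015,0,0,0,1]]]'

```text
clock: 8.88
position: [0.5588, 0.102, 0.1454]
ee_rot: [1.97, 2.446, 0.001]
force: [-4.3, -1.4, 15.7]
width: 0.166
gripper_force: 55.0
```

jog_arm --motion '[[[0,0,0.001,0,0,0,1],[0,0,0.0015,0,0,0,1],[0,0,0.0015,0,0,0,1]]]'

```text
clock: 9.13
position: [0.5591, 0.1022, 0.1449]
ee_rot: [1.969, 2.445, 0.002]
force: [-7.0, -1.8, 25.5]
width: 0.166
gripper_force: 55.1
```

Run:
```python
from h import *
for i in range(4):
    s=get_image('scene'); o=observe(); print(np.round(o['force'],1),np.round(o['position'],4))
a=cv2.imread('pics/scene0.png')[190:340,300:480]; b=s[190:340,300:480,::-1]
cv2.imwrite('pics/c6.png',cv2.resize(np.hstack([a,b]),(800,333),interpolation=2))
```

```text
[-6.3 -2.3 25.1] [0.5591 0.1022 0.1449]
[-6.3 -2.4 24.2] [0.5591 0.1022 0.1449]
[-5.9 -2.4 25.2] [0.5591 0.1022 0.1449]
[-6.6 -2.4 25.6] [0.5591 0.1022 0.145 ]
```

View pics/c6.png

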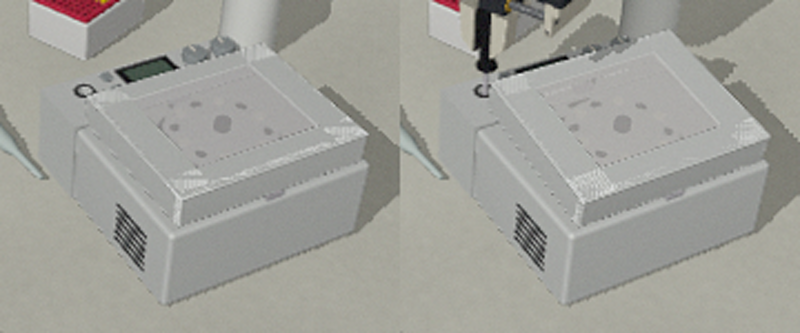

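The comparison shows the lid's front edge raised (right panel), with the pin still in the hole at about (485,88) of that picture. The push holds steady at 25 N on the hard stop.

```bash
python3 -c "
from cell import *
print(sign_off())"
```

```text
the job is handed in; nothing more can be done
None
```

The lid has sprung ajar, and I handed the job in at about 9.3 s with the gripper still holding the pin and pressing the release button on its hard stop at a steady 25 N.

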